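# Stow the dial gauge and mandrel in the bench tray

### The arm

A 7-joint arm with a two-finger parallel gripper is mounted at the origin on the work surface. World frame = base frame: x ahead of the robot, y to its left, z up, the work surface at z = 0. Lengths are in m, angles in degrees, forces in N, time in s.
With the tool pointing down it reaches from about 0.425 to 0.875 m from the base axis. Payload 4.7 kg.
Tool frame: the origin (TCP) lies between the finger pads; the fingertips stand env.tip_reach ahead of it and the grasp point (between the pads) lies 2 mm behind it (env.tip_reach is the distance from the TCP to the fingertips, in m); z points along the fingers, y is the line along which they close (so a half turn about z gives the same grasp; the last joint's range is limited). The gripper opens to 87 mm and grips with 3 to 60 N. Pads are 19 mm wide; open, the fingers measure 117 mm over their backs; the gripper's body (75 mm by 190 mm) begins 51 mm behind the grasp point.
Start: joints at [65.036, 18.392, -4.016, 83.108, 1.295, 78.541, -3.26], TCP at [0.283, -0.585, 0.24] pointing down, gripper open.
Joint ranges: [-163.93, 163.93], [-17.29, 119.83], [-79.2, 71.16], [3.27, 140.29], [-89.18, 269.18], [5.43, 117.66], [-154.24, 154.24]. Speed limits (degrees/s): [147.25, 147.25, 180, 180, 180, 180, 180].

### API

Orientations are given as [roll, pitch, yaw] about the fixed x, y, z axes, in that order (R = Rz(yaw) Ry(pitch) Rx(roll)).
In Python, from cell import env, camrig gives the robot as it stands (env), with the cameras (camrig).
- The arm moves only by the shell command python3 steer.py 'ROWS' [FORCE]. ROWS is rows parted by semicolons, their numbers by spaces, 1 to 8 of them, each of 5 numbers: dx, dy, dz in m, then a turn about the tool's z in degrees, then the finger opening in m; each row is the pose to reach, as a shift and turn from the pose commanded when the command began, along the tool's axes at that moment; what a row does not reach only later rows make up. A row lasts 1/12 s, in which the tool goes at most 0.0417 m and 7.16 degrees, less where a joint would pass 70% of its speed; a pose out of reach is approached as far as the arm can. The fingers move at their own pace and stop on an object; FORCE is the grip in N (left out, the last holds). Time passes only in rows, so rows that do not move let the fingers close. It prints the time, the measured TCP pose, the force, the opening and the grip force at its end.
- env.get_obs(): the state, without advancing time (a new reading comes with each control period).
- camrig.read_camera(name): name is "side" or "top"; returns a dict with "color" (400x640x3 uint8, blue, green, red), "fx", "fy", "cx", "cy" (pixels), "world_from_camera" (4x4, takes a point from camera to world coordinates). Camera axes: x right, y down, z forward; pixel columns grow to the right and rows downward; lengths in m; the calibration is good to about 2 mm. A picture is of the moment at which its call begins. There is no depth.
- env.sign_off(): hands the job in; it is judged then, once.
The state is a dict: "time_s": time; "qpos": joint angles; "joint_velocities": joint speeds; "effort": joint torques, N m; "tool_pos": TCP position; "tool_rot": TCP orientation; "force": force on the tool from outside, world axes, zero at the start; "wrist_torque": the same for the moment, N m; "grip_width": finger opening in m; "grasp_force": force on a finger pad.
Only numpy, scipy, OpenCV 4.12 (cv2) and the standard library are available. Lean on these libraries where they do the work, as an engineer would, in place of code of your own. Each camera call takes 0.05 s, during which the arm holds its last target. There are 200 camera calls.

### The job

Put the two measuring tools away in the foam tray: press the blue dial gauge fully home into the cutout of its own shape, so that it lies flat on the cutout's yellow floor, and lay the steel mandrel level across the two wooden V saddles, with its wooden grip between them. Either may go first. Leave the brass block in the tray and everything else on the bench where it is.

Things in the scene. Friction and masses are not known exactly. Their poses are not given: they have to be found in the camera images.
- tray: Foam tray fixed to the bench, 242 x 212 mm (its x, y), origin at the centre of its underside, z up. Dark grey foam, top 24 mm above the bench; black rim 26 mm high; yellow floor (seen in the cutouts) at 6 mm. Two wooden V saddles stand on it along its line y = +62 mm. A loose brass block already sits in a square cutout at its x = +80, y = -45 mm.
- cutout (a point): Where the gauge's origin belongs, on the cutout's yellow floor (tray x -25, y -45, z 6 mm), gauge axes along the tray's. 18 mm deep, clearance 2.5 mm. Springy foam lips beside the bar hold the gauge, unpressed, 5 to 13 mm above the floor: press straight down over the bar near its origin, usually 4 to 12 N (to 25 if askew), to the hard floor; it then stays, 12 mm proud of the foam.
- gauge: Blue dial gauge, 0.2-0.4 kg, 122 mm long, 30 mm thick, flat top. Origin under the bar's middle, near the centre of mass; z up, x along the bar to the dial. Bar 24 mm wide (y -12 to 12), x -50 to 35; dial housing 54 mm round at x 45, white face; jaw foot x -50 to -30 sticks out to y +34. Grip the bar across y at x = 0 by its upper 11 mm: fingertips then clear the foam.
- mandrel: Round steel mandrel, 0.25-0.5 kg, 18 mm in diameter, 190 mm long, with a dark wooden square grip 24 x 24 mm, 44 mm long, around its middle. Origin on its axis at mid-length (12 mm above the bench as it lies on a flat of the grip); x along the axis; the ends are alike and either way round is right.
- saddles (a point): Where the mandrel's origin belongs: on the axis of a mandrel resting in both saddles, midway between them (tray x 0, y +62, z 50 mm); it must lie along this point's x, the tray's x. Saddles 14 mm thick, centred 55 mm either side along x, with 90-degree V notches open upward, about 42 mm wide at the top, reaching about 8 mm above the axis. 14 mm free between grip and foam.
- doming_block: Bystander: the brass block seated in the tray's square cutout, 36 x 36 x 30 mm, origin at the centre of its underside.
- ring_clamp: Bystander: light wooden clamp with a brass band, 130 x 32 x 24 mm, lying on the bench, origin under its centre.
- dish: Bystander: white bowl 90 mm wide, 30 mm high, origin under its centre.
- graver: Bystander: graver with a wooden mushroom handle, about 115 mm long and 32 mm high, lying on the bench; origin under the front end of the handle.
- flux_jar: Bystander: amber jar 56 mm wide, 70 mm high, origin under its centre.

How it is judged:
By the outcome, as a careful person would: the job done as asked, in the order asked, and still so for the second after the job is handed in, with the robot touching nothing.
It also fails if it takes over 61 s, if anything falls off the work surface, if the arm or the gripper's body presses on something with over 40 N, if the wrist force passes 120 N, or if a joint passes its speed limit or range.

## Working session

There is one attempt and no reset: what is moved stays moved. The work goes in short steps, Python scripts to look and compute and a shell command to move; the robot and the scene stay as the last step left them, time stands still between calls to the robot, and variables do not carry over. Pictures are saved under pics/ and viewed, at most 10 in all, crops included, and the job is handed in when it is done.

```bash
ls; mkdir -p pics; python3 - <<'E'
from cell import env, camrig
import cv2,numpy as np
print(env.tip_reach); o=env.get_obs(); print(o)
for n in("top","side"):
    c=camrig.read_camera(n); cv2.imwrite(f"pics/{n}0.png",c["color"]); print(n,c["fx"],c["fy"],c["cx"],c["cy"],c["world_from_camera"])
E
```

```text
cell.py
pics
steer.py
0.017
{'time_s': 0.0, 'qpos': array([65.03644436, 18.43937389, -4.01392684, 83.17379938,  1.29526167,
       78.54361655, -3.25808754]), 'joint_velocities': array([ 0.0141977 , -0.02232544, -0.08969828,  0.07492704,  0.00162709,
       -0.05177031, -0.03018158]), 'effort': array([-1.37911562e-05, -4.91283560e+01, -4.03362829e-01, -3.12526739e+01,
       -6.37995685e-02,  4.34631889e-02,  1.62660695e-04]), 'tool_pos': array([ 0.28231554, -0.58490075,  0.2384674 ]), 'tool_rot': array([-1.79888464e+02,  6.62177254e-03,  2.57737293e+01]), 'force': array([-0.32164221,  0.15687875,  1.19032354]), 'wrist_torque': array([ 0.02145648, -0.09905585,  0.04414949]), 'grasp_force': 0.0, 'grip_width': 0.08675744447302024}
top 397.07482594426875 397.07482594426875 317.23809854852834 201.09555425336606 [[-0.02464423 -0.97860453  0.20426901  0.44022832]
 [-0.99969479  0.02447714 -0.00334493  0.13593006]
 [-0.00172656 -0.2042891  -0.97890908  0.99595961]
 [ 0.          0.          0.          1.        ]]
side 453.5524962293127 453.5524962293127 314.80089392302074 196.35904541802032 [[-0.72752052 -0.3916542   0.56331242  0.03232742]
 [-0.68607046  0.42080995 -0.59348657  0.76032933]
 [-0.00460597 -0.81824567 -0.57485025  0.69881954]
 [ 0.          0.          0.          1.        ]]
```

View pics/top0.png

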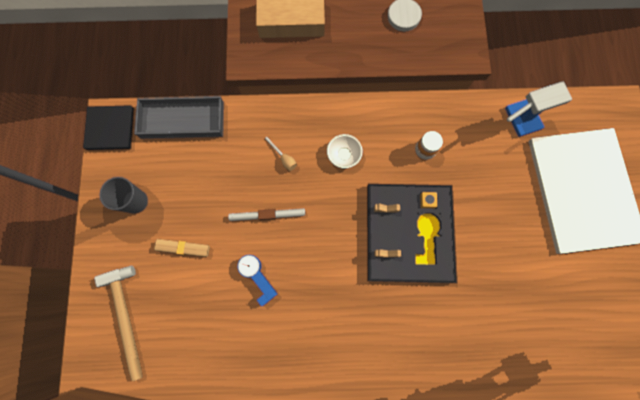

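View pics/side0.png

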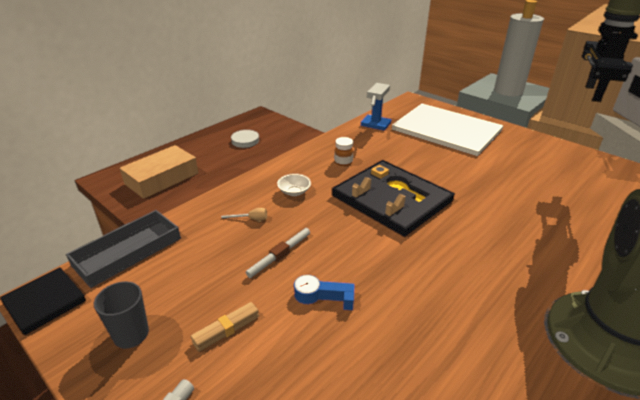

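Top view: gauge with its dial at (249,266) and foot at (262,300). The mandrel runs (229,217)–(305,212), and the tray spans (368..455, 185..283) with block and dial cutout at the top, so tray x ≈ world x. I'll fit silhouettes in both cameras.

```bash
cat > h.py <<'E'
import cv2,numpy as np
from scipy.optimize import minimize
from scipy.spatial.transform import Rotation as Ro
def box(x0,x1,y0,y1,z0,z1): return np.array([[x,y,z] for x in(x0,x1) for y in(y0,y1) for z in(z0,z1)])/1000
t=np.linspace(0,2*np.pi,40)
dial=np.vstack([np.c_[45+27*np.cos(t),27*np.sin(t),0*t+z] for z in(0,30)])/1000
def cyl(a,b): return np.vstack([np.c_[0*t+x,9*np.cos(t),9*np.sin(t)] for x in(a,b)])/1000
M={"tray":[box(-121,121,-106,106,0,26)],"gauge":[box(-50,35,-12,12,0,30),box(-50,-30,-12,34,0,30),dial],
 "mandrel":[cyl(-95,-22),cyl(22,95)]}
def px(c,P):
    W=np.linalg.inv(c["world_from_camera"]); q=P@W[:3,:3].T+W[:3,3]
    return np.c_[c["fx"]*q[:,0]/q[:,2]+c["cx"],c["fy"]*q[:,1]/q[:,2]+c["cy"]]
def unpx(c,u,v,z):
    T=c["world_from_camera"]; d=T[:3,:3]@[(u-c["cx"])/c["fx"],(v-c["cy"])/c["fy"],1]
    return T[:3,3]+d*(z-T[2,3])/d[2]
S=4
def render(c,name,p,z=0):
    R=Ro.from_euler("z",p[2],degrees=True).as_matrix(); m=np.zeros((400*S,640*S),np.uint8)
    for P in M[name]:
        u=px(c,P@R.T+[p[0],p[1],z]); h=cv2.convexHull((((u+.5)*S-.5)*16).round().astype(np.int32))
        cv2.fillConvexPoly(m,h,255,shift=4)
    return cv2.resize(m,(640,400),interpolation=cv2.INTER_AREA)/255.
def mask(c,name,p,z=0):
    hsv=cv2.cvtColor(c["color"],cv2.COLOR_BGR2HSV).astype(int); H,s,v=hsv[...,0],hsv[...,1],hsv[...,2]
    if name=="gauge": m=((H>95)&(H<135)&(s>90))|((s<60)&(v>110))
    elif name=="mandrel": m=(s<75)&(v>70)
    else: m=(v<75)&(s<110)
    roi=cv2.dilate((render(c,name,p,z)>0).astype(np.uint8),np.ones((31,31)))
    m=(m*roi).astype(np.uint8)
    if name!="mandrel":
        k,_=cv2.findContours(cv2.morphologyEx(m,cv2.MORPH_CLOSE,np.ones((3,3))),cv2.RETR_EXTERNAL,cv2.CHAIN_APPROX_NONE)
        m=cv2.drawContours(m*0,[max(k,key=cv2.contourArea)],-1,1,-1)
    return m.astype(float)
def fit(cams,name,p0,z=0):
    p0=np.array(p0,float); out=[]
    ms=[mask(c,name,p0,z) for c in cams]; g=lambda a:cv2.GaussianBlur(a,(0,0),1)
    f=lambda p:sum(((g(render(c,name,p,z))-g(m))**2).sum()/m.sum() for c,m in zip(cams,ms))
    s0=p0+np.array([[0,0,0],[.02,0,0],[0,.02,0],[0,0,12]])
    r=minimize(f,p0,method="Nelder-Mead",options=dict(initial_simplex=s0,xatol=1e-4,fatol=1e-5,maxiter=150))
    return r.x,r.fun
E
python3 - <<'E'
from h import *; from cell import env, camrig
C=[camrig.read_camera(n) for n in("top","side")]
T=C[0]
g=unpx(T,249,266,.03);f=unpx(T,265,298,.03);a=unpx(T,229,217,.012);b=unpx(T,305,212,.012);tr=(unpx(T,368,185,.026)+unpx(T,455,283,.026))/2
yaw=lambda d:np.degrees(np.arctan2(d[1],d[0]))
I={"gauge":[*((g+f)/2)[:2],yaw(g-f)],"mandrel":[*((a+b)/2)[:2],yaw(a-b)],"tray":[*tr[:2],0]}
for n,p in I.items():
    z=.012 if n=="mandrel" else 0
    print(n,np.round(p,4))
    for cams in(C,C[:1],C[1:]):
        x,e=fit(cams,n,p,z); print("  ",x.round(4),round(e,4))
E
```

```text
gauge [ 0.4487  0.2812 27.0188]
   [ 0.4535  0.2757 37.8319] 0.0474
   [ 0.4525  0.2756 37.9305] 0.0094
   [ 0.4545  0.2753 37.2385] 0.0293
mandrel [ 0.6143  0.2596 92.3945]
   [ 0.6157  0.2611 92.631 ] 0.1067
   [ 0.6146  0.2612 92.7759] 0.0086
   [ 0.6176  0.2595 92.5904] 0.0595
tray [ 0.5576 -0.0939  0.    ]
   [ 0.561  -0.096  -2.6689] 0.0274
   [ 0.5597 -0.0959 -2.6515] 0.0089
   [ 0.5632 -0.0962 -2.4723] 0.0152
```

Both cameras agree to within a few mm. Moving to the gauge first, with a waypoint to stay in reach.

```bash
cat > go.py <<'E'
import sys,numpy as np; from cell import env, camrig
from scipy.spatial.transform import Rotation as Ro
a=list(map(float,sys.argv[1:])); o=env.get_obs(); R=Ro.from_euler("xyz",o["tool_rot"],degrees=True)
for t in np.reshape(a,(-1,4)):
    d=R.inv().apply(t[:3]-o["tool_pos"]); tu=-((t[3]-o["tool_rot"][2]+180)%360-180)
    print(d.round(4),round(tu,2),"rows",round(max(np.linalg.norm(d)/.0417,abs(tu)/7.16),1))
print(o["tool_pos"].round(4),o["tool_rot"].round(2),o["force"].round(1))
E
python3 go.py .5 -.22 .2 30
```

```text
[ 0.3547 -0.2342  0.0391] -4.23 rows 10.2
[ 0.2824 -0.5851  0.2389] [-179.94    0.     25.77] [-0.5 -0.3  0.5]
```

```bash
python3 steer.py '0.036 -0.024 0.004 0 0.08; 0.072 -0.048 0.008 0 0.08; 0.108 -0.072 0.012 0 0.08; 0.144 -0.096 0.016 0 0.08; 0.18 -0.12 0.02 0 0.08; 0.216 -0.144 0.024 0 0.08; 0.252 -0.168 0.028 0 0.08; 0.288 -0.19 0.032 0 0.08'; python3 go.py .47 0 .18 32 .4535 .2757 .1 37.8
```

```text
time_s: 0.87
tool_pos: [0.4527, -0.2982, 0.2087]
tool_rot: [180.0, 0.0, 25.8]
force: [0.2, -0.3, -1.0]
grip_width: 0.0801
grasp_force: 0.0
[ 0.1452 -0.2611  0.0286] -6.24 rows 7.2
[ 0.2502 -0.5166  0.1084] -12.04 rows 14.0
[ 0.4527 -0.2982  0.2087] [1.7998e+02 1.0000e-02 2.5760e+01] [ 0.2 -0.3 -1. ]
```

```bash
sleep 0.1
python3 steer.py '0.018 -0.036 0.004 -1 0.07; 0.036 -0.072 0.008 -2 0.07; 0.054 -0.108 0.012 -3 0.07; 0.072 -0.144 0.018 -4 0.07; 0.09 -0.18 0.024 -5 0.07; 0.108 -0.216 0.03 -6 0.07; 0.126 -0.252 0.036 -8 0.07; 0.144 -0.288 0.042 -10 0.07'; python3 go.py .4535 .2757 .1 37.8
```

```text
time_s: 1.53
tool_pos: [0.4563, 0.0236, 0.1667]
tool_rot: [179.9, -0.0, 35.9]
force: [0.6, -0.0, -0.6]
grip_width: 0.0702
grasp_force: 0.0
[ 0.1454 -0.2061  0.0665] -1.95 rows 6.3
[0.4563 0.0236 0.1667] [ 1.7994e+02 -1.0000e-02  3.5850e+01] [ 0.6 -0.  -0.6]
```

```bash
python3 steer.py '0.022 -0.031 0.01 -1 0.06; 0.044 -0.062 0.02 -2 0.06; 0.066 -0.093 0.03 -2 0.06; 0.088 -0.124 0.04 -2 0.06; 0.11 -0.155 0.05 -2 0.06; 0.132 -0.186 0.06 -2 0.06; 0.1454 -0.2061 0.0665 -2 0.06; 0.1454 -0.2061 0.0665 -2 0.06'; python3 go.py .4535 .2757 .037 37.8
```

```text
time_s: 2.2
tool_pos: [0.4514, 0.2803, 0.0992]
tool_rot: [-179.7, -0.0, 38.2]
force: [-1.3, 0.2, 0.8]
grip_width: 0.0602
grasp_force: 0.0
[-0.0012  0.0052  0.0622] 0.44 rows 1.5
[0.4514 0.2803 0.0992] [-1.7971e+02 -2.0000e-02  3.8240e+01] [-1.3  0.2  0.8]
```

```bash
python3 steer.py '0 0 0 0 0.06; 0 0 0.02 0 0.06; 0 0 0.02 0 0.06; 0 0 0.02 0 0.06'; python3 go.py .4535 .2757 .037 37.8
```

```text
time_s: 2.53
tool_pos: [0.4541, 0.2719, 0.0797]
tool_rot: [180.0, 0.1, 37.6]
force: [0.7, -0.6, -0.1]
grip_width: 0.0601
grasp_force: 0.0
[ 0.002  -0.0034  0.0427] -0.15 rows 1.0
[0.4541 0.2719 0.0797] [1.7997e+02 1.5000e-01 3.7650e+01] [ 0.7 -0.6 -0.1]
```

```bash
python3 steer.py '0 0 0 0 0.06; 0 0 0 0 0.06; 0 0 0 0 0.06; 0 0 0 0 0.06; 0 0 0 0 0.06; 0 0 0 0 0.06'; python3 go.py .4535 .2757 .037 37.8
```

```text
time_s: 3.03
tool_pos: [0.4544, 0.274, 0.0805]
tool_rot: [180.0, -0.0, 37.8]
force: [0.3, 0.4, -0.1]
grip_width: 0.0603
grasp_force: 0.0
[ 0.0003 -0.0019  0.0435] -0.03 rows 1.0
[0.4544 0.274  0.0805] [ 1.7998e+02 -2.0000e-02  3.7770e+01] [ 0.3  0.4 -0.1]
```

```bash
python3 steer.py '0.0003 -0.0019 0.02 0 0.06; 0.0003 -0.0019 0.035 0 0.06; 0.0003 -0.0019 0.0435 0 0.06; 0.0003 -0.0019 0.0435 0 0.06; 0.0003 -0.0019 0.0435 0 0.06; 0.0003 -0.0019 0.0435 0 0.06' 30; python3 steer.py '0 0 0 0 0; 0 0 0 0 0; 0 0 0 0 0; 0 0 0 0 0; 0 0 0 0 0; 0 0 0 0 0' 30
```

```text
time_s: 3.53
tool_pos: [0.4538, 0.2761, 0.0375]
tool_rot: [180.0, -0.1, 37.8]
force: [0.3, 0.3, 0.8]
grip_width: 0.06
grasp_force: 0.0
time_s: 4.03
tool_pos: [0.4534, 0.2756, 0.0368]
tool_rot: [180.0, -0.0, 37.8]
force: [-0.5, -0.5, -0.2]
grip_width: 0.0281
grasp_force: 0.0
```

```bash
python3 steer.py '0 0 0 0 0; 0 0 0 0 0; 0 0 0 0 0; 0 0 -0.015 0 0; 0 0 -0.035 0 0; 0 0 -0.06 0 0; 0 0 -0.085 0 0; 0 0 -0.093 0 0' 40; python3 go.py .5335 -.1398 .13 -2.6
```

```text
time_s: 4.7
tool_pos: [0.4546, 0.2766, 0.1324]
tool_rot: [179.9, -0.2, 37.8]
force: [1.7, 0.7, -3.3]
grip_width: 0.0236
grasp_force: 40.0
[-0.1927  0.3775  0.0021] 40.38 rows 10.2
[0.4546 0.2766 0.1324] [179.93  -0.22  37.78] [ 1.7  0.7 -3.3]
```

```bash
python3 steer.py '-0.012 0.024 0 3 0; -0.028 0.056 0 7 0; -0.046 0.09 0 12 0; -0.064 0.126 0 17 0; -0.082 0.162 0 22 0; -0.1 0.198 0 26 0; -0.118 0.232 0 30 0; -0.136 0.266 0 33 0' 40; python3 go.py .5335 -.1398 .13 -2.6
```

```text
time_s: 5.37
tool_pos: [0.5078, -0.0202, 0.1285]
tool_rot: [180.0, 0.1, 4.6]
force: [1.2, 0.7, -3.2]
grip_width: 0.0237
grasp_force: 40.0
[ 0.0161  0.1213 -0.0015] 7.16 rows 2.9
[ 0.5078 -0.0202  0.1285] [1.7998e+02 1.1000e-01 4.5600e+00] [ 1.2  0.7 -3.2]
```

```bash
python3 steer.py '0.004 0.03 0 3 0; 0.008 0.06 0 5 0; 0.012 0.085 0 7 0; 0.015 0.105 0 7 0; 0.016 0.12 0 7 0; 0.016 0.12 0 7 0; 0.016 0.12 0 7 0; 0.016 0.12 0 7 0';python3 steer.py '0 0 0 0 0; 0 0 0 0 0; 0 0 0 0 0; 0 0 0 0 0; 0 0 0 0 0; 0 0 0 0 0' 40; python3 go.py .5335 -.1398 .09 -2.6
python3 - <<'E'
from h import *; from cell import env, camrig
C=[camrig.read_camera(n) for n in("top","side")]
for n,c in zip("ts",C): cv2.imwrite(f"pics/h{n}.png",cv2.resize(c["color"][120:340,250:530] if n=="t" else c["color"][60:280,250:530],None,fx=2.5,fy=2.5,interpolation=cv2.INTER_CUBIC))
E
```

```text
time_s: 6.03
tool_pos: [0.5344, -0.1343, 0.1293]
tool_rot: [-179.9, 0.1, -2.1]
force: [0.7, 0.7, -4.0]
grip_width: 0.0234
grasp_force: 40.0
time_s: 6.53
tool_pos: [0.5347, -0.136, 0.1299]
tool_rot: [180.0, -0.0, -2.2]
force: [-0.1, -1.3, -4.0]
grip_width: 0.0234
grasp_force: 40.0
[-0.0011  0.0038  0.0399] 0.39 rows 1.0
[ 0.5347 -0.136   0.1299] [ 1.7999e+02 -1.0000e-02 -2.2100e+00] [-0.1 -1.3 -4. ]
```

View pics/ht.png

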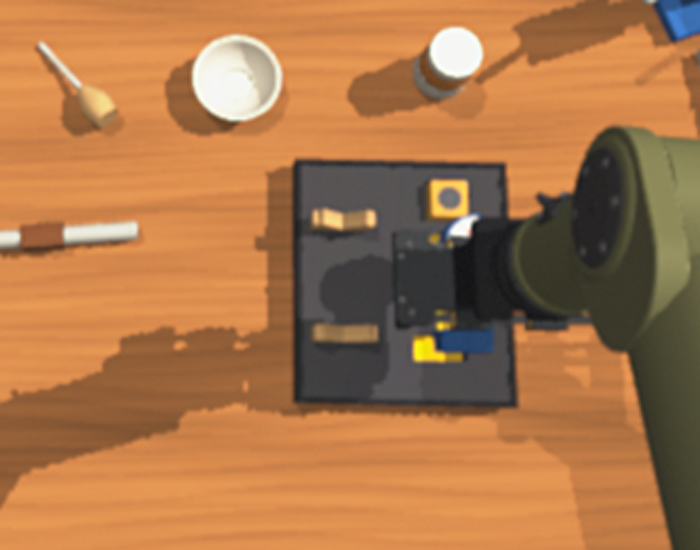

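View pics/hs.png

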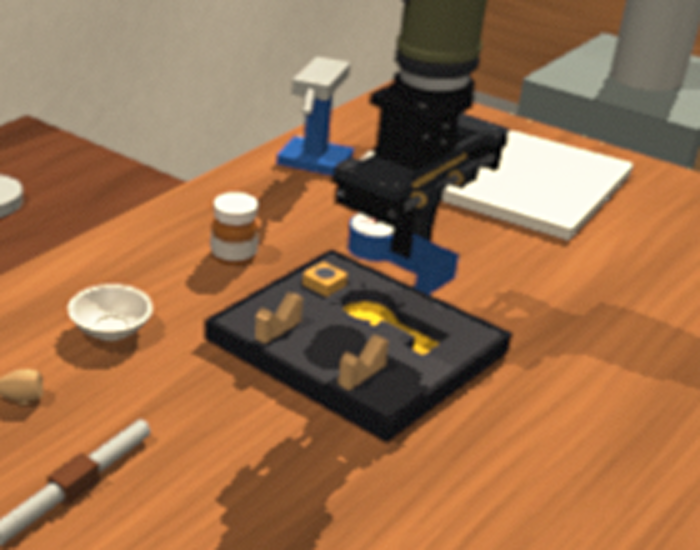

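Gauge is held level. In the side crop its dial is at (372,232) and its foot at (435,275), above the yellow cutout at (375,310)–(425,345). I'll lower it to just above the foam and measure the held pose with both cameras.

```bash
python3 steer.py '-0.0011 0.0038 0.02 0.4 0; -0.0011 0.0038 0.04 0.4 0; -0.0011 0.0038 0.055 0.4 0; -0.0011 0.0038 0.055 0.4 0; -0.0011 0.0038 0.055 0.4 0; -0.0011 0.0038 0.055 0.4 0; -0.0011 0.0038 0.055 0.4 0' 40; python3 go.py .5335 -.1398 .075 -2.6
python3 - <<'E'
from h import *; from cell import env, camrig
C=[camrig.read_camera(n) for n in("top","side")]
np.save("C1.npy",np.array(C,dtype=object),allow_pickle=True)
ims=[]
for c,(u,v) in zip(C,((370,170),(340,120))):
    r=(render(c,"gauge",[.5335,-.1398,-2.6],.038)>.5).astype(np.uint8)
    I=cv2.resize(c["color"],None,fx=5,fy=5,interpolation=cv2.INTER_NEAREST); r=cv2.resize(r,None,fx=5,fy=5)
    k,_=cv2.findContours(r,cv2.RETR_EXTERNAL,cv2.CHAIN_APPROX_NONE); cv2.drawContours(I,k,-1,(0,255,0),1)
    ims.append(I[v*5:(v+100)*5,u*5:(u+80)*5])
cv2.imwrite("pics/h2.png",np.hstack(ims))
E
```

```text
time_s: 7.22
tool_pos: [0.5346, -0.1401, 0.0762]
tool_rot: [180.0, -0.1, -2.6]
force: [-0.3, -0.5, -4.2]
grip_width: 0.0238
grasp_force: 40.0
[-0.0011 -0.0002  0.0012] -0.02 rows 0.0
[ 0.5346 -0.1401  0.0762] [ 1.7996e+02 -1.4000e-01 -2.6200e+00] [-0.3 -0.5 -4.2]
```

View pics/h2.png

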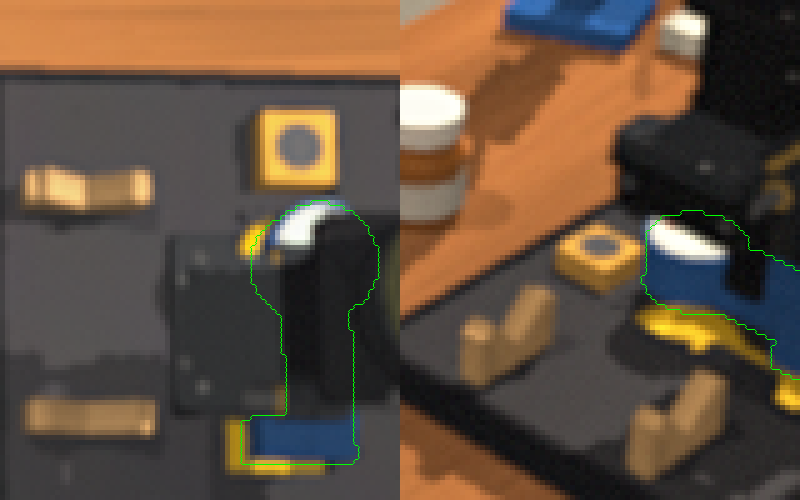

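Overlay: the held gauge is within about one pixel of the model in both views. The top crop shows the foot at (248–358, 418–460). Now a fit that leaves out the gripper's pixels.

```bash
python3 - <<'E'
from h import *
C=np.load("C1.npy",allow_pickle=True)
polys=[np.array([[160,228],[262,232],[275,250],[300,240],[330,195],[400,195],[400,412],[250,416],[160,418]])/5+[370,170],
       np.array([[205,110],[400,0],[700,0],[700,250],[400,265],[385,255],[362,262],[365,305],[322,292],[326,250],[290,225],[260,212],[205,180]])/5+[340,120]]
res=[]
def data(c,i):
    hsv=cv2.cvtColor(c["color"],cv2.COLOR_BGR2HSV).astype(int);H,s,v=hsv[...,0],hsv[...,1],hsv[...,2]
    m=((H>95)&(H<135)&(s>90))|((s<60)&(v>110))
    roi=cv2.dilate((render(c,"gauge",[.5345,-.14,-2.6],.0385)>0).astype(np.uint8),np.ones((11,11)))
    ig=cv2.fillPoly(np.zeros((400,640),np.uint8),[polys[i].round().astype(np.int32)],1)
    return m*1.,(roi*(1-ig)).astype(float)
D=[data(c,i) for i,c in enumerate(C)]
g=lambda a:cv2.GaussianBlur(a,(0,0),.7)
for idx in([0,1],[0],[1]):
    f=lambda p:sum((((g(render(C[i],"gauge",[p[0],p[1],-2.6],.0385))-g(D[i][0]))*D[i][1])**2).sum() for i in idx)
    p0=np.array([.5345,-.14]); r=minimize(f,p0,method="Nelder-Mead",options=dict(initial_simplex=p0+np.array([[0,0],[.006,0],[0,.006]]),xatol=1e-4))
    print(idx,r.x.round(4),round(r.fun,2),round(f([.5345,-.14]),2))
E
```

```text
[0, 1] [ 0.5367 -0.1429] 56.64 81.06
[0] [ 0.5364 -0.1441] 16.59 33.59
[1] [ 0.5375 -0.1428] 36.46 47.47
```

The direct margins to the cutout (about 3 mm in each axis) agree with the fit: the gauge sits about +2.8 mm in x and −3.2 mm in y off target. Correcting and rechecking.

```bash
python3 steer.py '-0.003 -0.0032 0.0 0 0; -0.003 -0.0032 0.001 0 0; -0.003 -0.0032 0.001 0 0; -0.003 -0.0032 0.001 0 0; -0.003 -0.0032 0.001 0 0' 40; python3 go.py .5318 -.137 .075 -2.6
python3 - <<'E'
from h import *; from cell import env, camrig
C=[camrig.read_camera(n) for n in("top","side")]
ims=[]
for c,(u,v) in zip(C,((390,185),(370,140))):
    I=cv2.resize(c["color"],None,fx=8,fy=8,interpolation=cv2.INTER_CUBIC)
    i=len(ims); z0=.0375
    P=[[.5327,-.1397],[.5362,-.1400]][i]
    out=np.array([[-52.5,-14.5],[22,-14.5],[22,14.5],[-27.5,14.5],[-27.5,36.5],[-52.5,36.5]])/1000
    gg=np.array([[-50,-12],[20,-12],[20,12],[-30,12],[-30,34],[-50,34]])/1000
    R=Ro.from_euler("z",-2.6,degrees=True).as_matrix()
    for Q,z,col in((out,.024,(0,0,255)),(gg,z0,(0,255,0)),(gg,z0+.03,(0,255,0))):
        q=px(c,np.c_[Q,0*Q[:,0]]@R.T+[*P,z]); cv2.polylines(I,[((q+.5)*8-.5).round().astype(np.int32)],True,col,1)
    ims.append(I[v*8:(v+75)*8,u*8:(u+50)*8])
cv2.imwrite("pics/h3.png",np.hstack(ims))
E
```

```text
time_s: 7.73
tool_pos: [0.5306, -0.1366, 0.0738]
tool_rot: [180.0, -0.0, -2.6]
force: [-0.4, 0.2, -4.3]
grip_width: 0.0236
grasp_force: 40.0
[ 0.0012  0.0004 -0.0012] -0.03 rows 0.0
[ 0.5306 -0.1366  0.0738] [179.99  -0.    -2.63] [-0.4  0.2 -4.3]
```

View pics/h3.png

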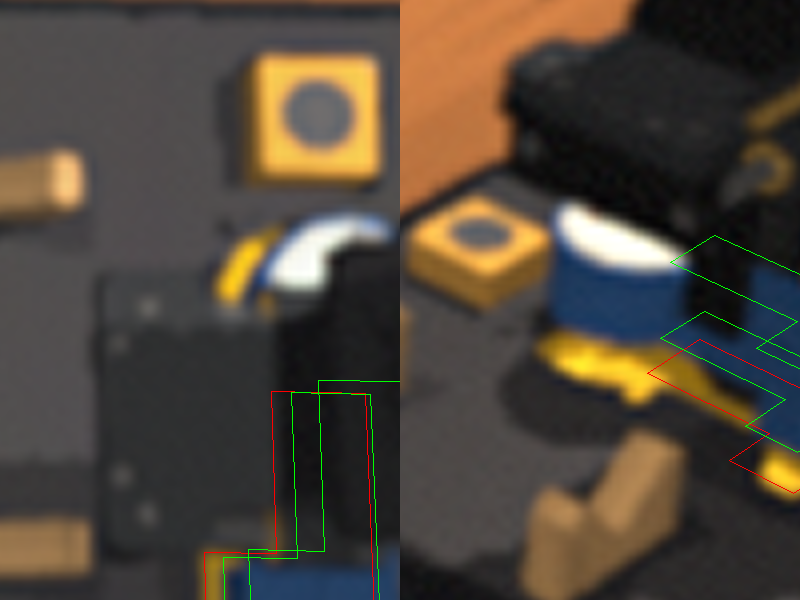

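The cutout's predicted edge (red, x≈205) and the foot's edge (≈224) match, so y is right. I'll nudge x by +1.2 mm and go down, watching force.

```bash
python3 steer.py '0.001 0.0 0.003 0 0; 0.001 0 0.007 0 0; 0.001 0 0.011 0 0; 0.001 0 0.014 0 0; 0.001 0 0.014 0 0; 0.001 0 0.014 0 0' 50; python3 go.py .5318 -.137 .043 -2.6
python3 - <<'E'
from h import *; from cell import env, camrig
C=[camrig.read_camera(n) for n in("top","side")]
ims=[]
for c,(u,v) in zip(C,((385,195),(390,150))):
    I=cv2.resize(c["color"],None,fx=5,fy=5,interpolation=cv2.INTER_CUBIC)
    ims.append(I[v*5:(v+90)*5,u*5:(u+80)*5])
cv2.imwrite("pics/h4.png",np.hstack(ims))
E
```

```text
time_s: 8.33
tool_pos: [0.5316, -0.1368, 0.0598]
tool_rot: [180.0, 0.0, -2.6]
force: [-0.1, -0.6, -1.1]
grip_width: 0.0234
grasp_force: 50.0
[0.0002 0.0002 0.0168] -0.05 rows 0.4
[ 0.5316 -0.1368  0.0598] [ 1.7999e+02  1.0000e-02 -2.6500e+00] [-0.1 -0.6 -1.1]
```

View pics/h4.png

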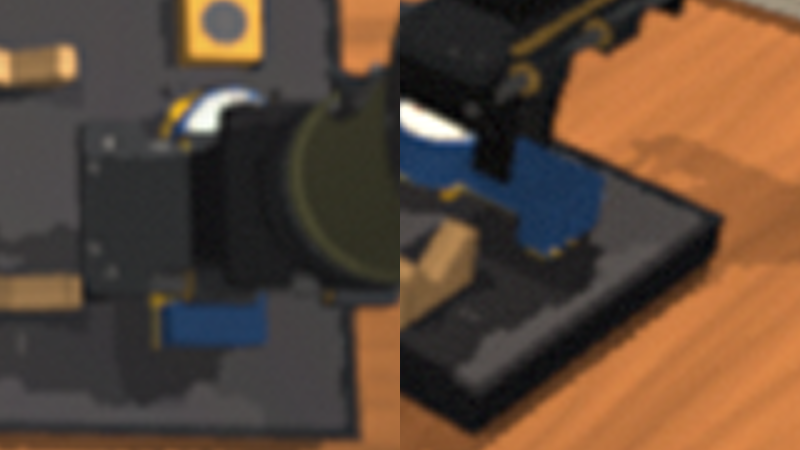

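```bash
python3 - <<'E'
from h import *; from cell import env, camrig
c=camrig.read_camera("top"); I=c["color"].astype(int)
for r in(258,260,262): print(r,[tuple(x) for x in I[r,412:420]],"...",[tuple(x) for x in I[r,434:442]])
for k in(424,430): print(k,[tuple(x) for x in I[253:268,k]])
R=Ro.from_euler("z",-2.6,degrees=True).as_matrix()
def P(x,y,z,p=(.534,-.1398)): return px(c,(R@[x/1000,y/1000,0]+[*p,z])[None])[0].round(2)
print("cutout L/bottom edge foam",P(-40,36.5,.024),P(-52.5,11,.024),"right",P(-40,-14.5,.024))
print("gauge bottom L", P(-40,34,.0228),"top L",P(-40,34,.0528),"bottom edge",P(-50,11,.0228),P(-50,11,.0528),"right top",P(-40,-12,.0528))
print(env.get_obs()["force"])
E
```

```text
258 [(np.int64(44), np.int64(42), np.int64(44)), (np.int64(45), np.int64(43), np.int64(44)), (np.int64(44), np.int64(45), np.int64(46)), (np.int64(45), np.int64(60), np.int64(64)), (np.int64(53), np.int64(68), np.int64(75)), (np.int64(62), np.int64(50), np.int64(42)), (np.int64(73), np.int64(45), np.int64(23)), (np.int64(87), np.int64(56), np.int64(31))] ... [(np.int64(96), np.int64(62), np.int64(35)), (np.int64(96), np.int64(61), np.int64(36)), (np.int64(95), np.int64(61), np.int64(34)), (np.int64(90), np.int64(60), np.int64(40)), (np.int64(79), np.int64(63), np.int64(55)), (np.int64(68), np.int64(66), np.int64(69)), (np.int64(66), np.int64(66), np.int64(70)), (np.int64(67), np.int64(66), np.int64(70))]
260 [(np.int64(44), np.int64(43), np.int64(44)), (np.int64(45), np.int64(44), np.int64(45)), (np.int64(44), np.int64(46), np.int64(48)), (np.int64(46), np.int64(60), np.int64(65)), (np.int64(53), np.int64(69), np.int64(75)), (np.int64(62), np.int64(50), np.int64(45)), (np.int64(71), np.int64(46), np.int64(26)), (np.int64(83), np.int64(54), np.int64(29))] ... [(np.int64(96), np.int64(
[... 1912 characters left out ...]
60), np.int64(35)), (np.int64(96), np.int64(62), np.int64(36)), (np.int64(96), np.int64(62), np.int64(37)), (np.int64(96), np.int64(62), np.int64(36)), (np.int64(96), np.int64(61), np.int64(36)), (np.int64(95), np.int64(62), np.int64(36)), (np.int64(84), np.int64(56), np.int64(33)), (np.int64(63), np.int64(47), np.int64(40)), (np.int64(55), np.int64(53), np.int64(55)), (np.int64(64), np.int64(64), np.int64(67)), (np.int64(68), np.int64(68), np.int64(70))]
cutout L/bottom edge foam [415.19 258.16] [425.89 263.58] right [436.24 258.59]
gauge bottom L [416.1  258.21] top L [419.18 257.4 ] bottom edge [425.72 262.56] [429.11 261.89] right top [438.74 257.81]
[-0.0121827  -0.17340591 -0.99682748]
```

Contact is already felt at the foam top, and the gap left of the foot is about 2.2 px where 1 px is expected. So the gauge sits about 2.5 mm too far in −y. Lift, shift, lower again.

```bash
cat > gap.py <<'E'
from h import *; from cell import env, camrig
o=env.get_obs(); print(o["tool_pos"].round(4),"F",o["force"].round(1),"T",o["wrist_torque"].round(2))
c=camrig.read_camera("top"); I=c["color"].astype(int)
print("row260 G-B,B-R:",[(int(p[1]-p[0]),int(p[0]-p[2])) for p in I[260,411:422]],"| right",[(int(p[0]-p[2])) for p in I[260,434:441]])
print("col426 B-R:",[int(p[0]-p[2]) for p in I[252:267,426]],"G-B",[int(p[1]-p[0]) for p in I[252:267,426]])
E
python3 gap.py
python3 steer.py '0 0 -0.004 0 0; 0 -0.0025 -0.004 0 0; 0 -0.0025 -0.004 0 0; 0 -0.0025 -0.002 0 0;  0 -0.0025 0 0 0; 0 -0.0025 0 0 0; 0 -0.0025 0 0 0; 0 -0.0025 0 0 0'; python3 gap.py
```

```text
[ 0.5316 -0.1367  0.0599] F [-0.  -0.2 -1. ] T [-0.1   0.22 -0.13]
row260 G-B,B-R: [(-1, -1), (-1, -1), (-2, -1), (1, -3), (15, -20), (17, -23), (-12, 18), (-25, 45), (-29, 52), (-35, 61), (-35, 62)] | right [60, 61, 61, 53, 29, 1, -5]
col426 B-R: [2, 2, 2, 19, 45, 58, 61, 59, 60, 61, 59, 47, 23, 3, 0] G-B [-2, 0, -3, -13, -27, -34, -34, -33, -34, -35, -34, -28, -15, -2, 0]
time_s: 9.2
tool_pos: [0.5318, -0.1339, 0.0607]
tool_rot: [180.0, 0.0, -2.6]
force: [-2.3, 1.1, 6.0]
grip_width: 0.0233
grasp_force: 50.0
[ 0.5318 -0.1339  0.0607] F [-2.3  1.1  6. ] T [0.33 0.71 0.02]
row260 G-B,B-R: [(0, 0), (0, -1), (-1, -1), (-5, 7), (-15, 25), (-20, 39), (-26, 45), (-31, 56), (-35, 61), (-34, 61), (-35, 62)] | right [61, 61, 49, 19, -1, -4, -3]
col426 B-R: [1, 1, 3, 19, 45, 58, 58, 60, 60, 63, 52, 18, -11, -8, 0] G-B [-1, -1, -2, -12, -26, -33, -33, -35, -35, -35, -31, -13, 8, 5, -1]
```

```bash
python3 steer.py '0 0 -0.008 0 0; 0.0013 0.0018 -0.008 0 0; 0.0013 0.0018 -0.008 0 0; 0.0013 0.0018 -0.008 0 0; 0.0013 0.0018 -0.008 0 0'; python3 gap.py
python3 steer.py '0 0 0.003 0 0; 0 0 0.006 0 0; 0 0 0.007 0 0; 0 0 0.007 0 0; 0 0 0.007 0 0'; python3 gap.py
```

```text
time_s: 9.67
tool_pos: [0.5326, -0.136, 0.0674]
tool_rot: [-180.0, 0.0, -2.6]
force: [-0.0, 0.7, -3.9]
grip_width: 0.0237
grasp_force: 50.0
[ 0.5326 -0.136   0.0674] F [-0.   0.7 -3.9] T [-0.03  0.08  0.01]
row260 G-B,B-R: [(-1, 0), (-1, 0), (-4, 3), (8, -13), (42, -63), (54, -81), (2, -12), (-26, 44), (-27, 48), (-34, 60), (-36, 64)] | right [60, 62, 62, 61, 44, 12, -3]
col426 B-R: [3, 0, 13, 40, 59, 61, 60, 60, 63, 65, 11, -83, -117, -46, 4] G-B [-3, 0, -10, -24, -34, -34, -34, -34, -36, -37, -14, 52, 82, 30, -4]
time_s: 10.13
tool_pos: [0.5328, -0.1359, 0.0606]
tool_rot: [-180.0, 0.0, -2.6]
force: [-0.1, -0.0, -3.4]
grip_width: 0.0229
grasp_force: 50.0
[ 0.5328 -0.1359  0.0606] F [-0.1 -0.  -3.4] T [0.02 0.08 0.03]
row260 G-B,B-R: [(0, -2), (1, -2), (-1, -1), (0, -1), (2, -1), (-3, 8), (-16, 30), (-26, 45), (-33, 57), (-35, 62), (-35, 62)] | right [62, 63, 62, 47, 14, -3, -3]
col426 B-R: [0, 0, 7, 37, 58, 60, 59, 59, 61, 63, 29, -39, -69, -27, 2] G-B [-1, 1, -5, -23, -34, -34, -33, -33, -34, -35, -22, 23, 50, 19, -3]
```

```bash
python3 - <<'E'
from h import *; from cell import env, camrig
C=[camrig.read_camera(n) for n in("top","side")]
ims=[]
for c,(u,v) in zip(C,((400,200),(385,150))):
    I=cv2.resize(c["color"],None,fx=7,fy=7,interpolation=cv2.INTER_CUBIC); I=np.clip(I.astype(float)*1.6,0,255).astype(np.uint8)
    ims.append(I[v*7:(v+75)*7,u*7:(u+(47 if not ims else 67))*7])
cv2.imwrite("pics/h5.png",np.hstack(ims))
E
```

```text
(no output)
```

View pics/h5.png

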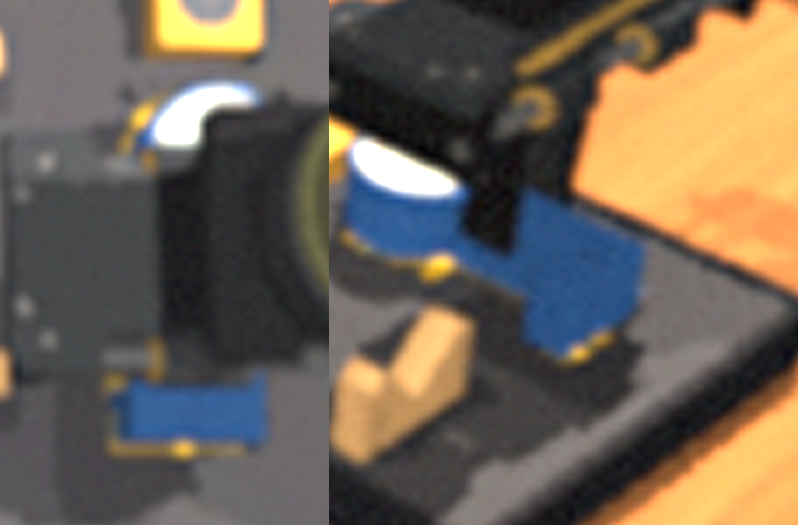

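Gauge is level, with yellow gaps visible on the −x and +y sides and no contact. I'll descend with a slight −x, +y nudge.

```bash
python3 steer.py '-0.0006 -0.0005 0.002 0 0; -0.0006 -0.0005 0.004 0 0; -0.0006 -0.0005 0.005 0 0; -0.0006 -0.0005 0.005 0 0'  60; python3 gap.py | head -1;  python3 steer.py '0 0 0.002 0 0; 0 0 0.004 0 0; 0 0 0.005 0 0; 0 0 0.005 0 0'; python3 gap.py
```

```text
time_s: 10.62
tool_pos: [0.5331, -0.136, 0.0565]
tool_rot: [179.9, -0.1, -2.7]
force: [0.4, -1.7, 1.2]
grip_width: 0.0233
grasp_force: 60.0
[ 0.5331 -0.136   0.0565] F [ 0.4 -1.7  1.2] T [-0.34  0.07  0.01]
time_s: 11.0
tool_pos: [0.5338, -0.1378, 0.0523]
tool_rot: [179.8, -0.2, -2.7]
force: [-0.3, -4.9, 4.1]
grip_width: 0.0238
grasp_force: 60.0
[ 0.5338 -0.1378  0.0523] F [-0.3 -4.9  4.1] T [-1.23 -0.06  0.02]
row260 G-B,B-R: [(-1, 0), (-1, -1), (-1, 1), (0, -1), (2, 0), (-3, 9), (-19, 32), (-27, 48), (-35, 64), (-37, 63), (-36, 63)] | right [63, 64, 62, 42, 5, -5, -3]
col426 B-R: [2, 1, 12, 41, 58, 59, 60, 59, 61, 61, 23, -41, -62, -20, 4] G-B [-1, -1, -9, -25, -33, -33, -34, -33, -35, -35, -17, 27, 44, 13, -3]
```

It's 9 mm into the cutout, and the foam pushes it toward −y. Yield that way and press home.

```bash
python3 steer.py '0.0004 0.0025 0 0 0; 0.0004 0.0025 0.001 0 0; 0.0004 0.0025 0.003 0 0; 0.0004 0.0025 0.004 0 0; 0.0004 0.0025 0.004 0 0'; python3 gap.py | head -1;  python3 steer.py '0 0 0.002 0 0; 0 0 0.004 0 0; 0 0 0.006 0 0; 0 0 0.006 0 0; 0 0 0.006 0 0'; python3 gap.py
```

```text
time_s: 11.47
tool_pos: [0.5338, -0.1382, 0.0476]
tool_rot: [180.0, -0.1, -2.6]
force: [1.4, -2.4, 3.9]
grip_width: 0.0231
grasp_force: 60.0
[ 0.5338 -0.1382  0.0476] F [ 1.4 -2.4  3.9] T [-0.51 -0.26  0.03]
time_s: 11.93
tool_pos: [0.5336, -0.1383, 0.0427]
tool_rot: [179.9, -0.1, -2.6]
force: [-2.1, -1.9, 13.8]
grip_width: 0.023
grasp_force: 60.0
[ 0.5336 -0.1383  0.0427] F [-2.1 -1.9 13.8] T [-0.3   0.55 -0.01]
row260 G-B,B-R: [(-2, 0), (-1, -1), (-1, -2), (-1, 1), (-9, 12), (-20, 34), (-26, 48), (-31, 57), (-35, 61), (-36, 64), (-35, 62)] | right [64, 60, 42, 6, -4, -4, -3]
col426 B-R: [1, 0, 5, 29, 49, 59, 59, 60, 59, 61, 46, 1, -27, -8, 2] G-B [-1, 0, -3, -17, -29, -33, -34, -33, -33, -35, -29, -2, 20, 5, -2]
```

```bash
python3 steer.py '0 0 0 0 0.04; 0 0 -0.002 0 0.04; 0 0 -0.002 0 0.04; 0 0 -0.002 0 0.04; 0 0 -0.015 0 0.04; 0 0 -0.03 0 0.0; 0 0 -0.03 0 0; 0 0 -0.03 0 0' 30; python3 steer.py '0 0 0 0 0; 0 0 0 0 0; 0 0 0 0 0; 0 0 0.008 0 0; 0 0 0.014 0 0; 0 0 0.016 0 0; 0 0 0.016 0 0; 0 0 0.016 0 0'; python3 go.py .5338 -.1382 .053 -2.6
```

```text
time_s: 12.65
tool_pos: [0.5334, -0.138, 0.0719]
tool_rot: [180.0, -0.1, -2.6]
force: [0.6, 0.1, 0.5]
grip_width: 0.0271
grasp_force: 0.0
time_s: 13.32
tool_pos: [0.5324, -0.1378, 0.0542]
tool_rot: [-180.0, 0.0, -2.6]
force: [0.4, -0.2, -0.5]
grip_width: 0.0003
grasp_force: 0.0
[0.0015 0.0003 0.0012] -0.02 rows 0.0
[ 0.5324 -0.1378  0.0542] [-1.7998e+02  5.0000e-02 -2.6200e+00] [ 0.4 -0.2 -0.5]
```

```bash
python3 steer.py '0 0 0.002 0 0; 0 0 0.004 0 0; 0 0 0.005 0 0; 0 0 0.005 0 0; 0 0 0.005 0 0'; python3 steer.py '0 0 0 0 0; 0 0 0.003 0 0; 0 0 0.003 0 0; 0 0 0.003 0 0'
```

```text
time_s: 13.73
tool_pos: [0.5328, -0.1379, 0.0533]
tool_rot: [179.9, 0.0, -2.6]
force: [-9.5, 3.0, 24.5]
grip_width: 0.0004
grasp_force: 12.7
time_s: 14.07
tool_pos: [0.5329, -0.1379, 0.0532]
tool_rot: [179.8, 0.1, -2.6]
force: [-18.0, 4.2, 45.4]
grip_width: 0.0003
grasp_force: 22.6
```

Hard stop with fingertips at z = 36.2 mm, so the gauge top is exactly 30 mm above the floor: it is home. Next the mandrel.

```bash
python3 steer.py '0 0 -0.02 0 0; 0 0 -0.05 0 0; 0 0 -0.085 0 0.03; 0 0 -0.1 0 0.06;  0 0 -0.1 0 0.06' 30; python3 go.py .6155 .2625 .12 92.6
```

```text
time_s: 14.48
tool_pos: [0.5356, -0.1385, 0.1513]
tool_rot: [179.9, -0.5, -2.6]
force: [0.4, -0.3, 0.5]
grip_width: 0.0135
grasp_force: 0.0
[ 0.0612 -0.4043  0.0308] -95.23 rows 13.3
[ 0.5356 -0.1385  0.1513] [179.86  -0.46  -2.63] [ 0.4 -0.3  0.5]
```

```bash
python3 steer.py '0.004 -0.025 0 -5 0.07; 0.009 -0.055 0 -12 0.07; 0.013 -0.085 0 -19 0.07; 0.018 -0.115 0 -26 0.07; 0.022 -0.145 0 -33 0.07; 0.027 -0.175 0 -40 0.07; 0.032 -0.205 0 -47 0.07; 0.036 -0.235 0 -54 0.07'; python3 go.py .6155 .2625 .1 92.6
```

```text
time_s: 15.15
tool_pos: [0.5791, 0.0964, 0.1456]
tool_rot: [-180.0, 0.0, 51.7]
force: [0.4, 0.3, 0.0]
grip_width: 0.065
grasp_force: 0.0
[ 0.153  -0.0743  0.0456] -40.89 rows 5.7
[0.5791 0.0964 0.1456] [-1.7996e+02  5.0000e-02  5.1710e+01] [0.4 0.3 0. ]
```

```bash
python3 steer.py '0.026 -0.013 0.008 -7 0.06; 0.052 -0.026 0.016 -14 0.06; 0.078 -0.039 0.024 -21 0.06; 0.104 -0.052 0.032 -28 0.06; 0.13 -0.064 0.04 -35 0.06; 0.147 -0.071 0.045 -40 0.06; 0.153 -0.0743 0.0456 -40.9 0.06; 0.153 -0.0743 0.0456 -40.9 0.06'; python3 steer.py '0 0 0.02 0 0.06; 0 0 0.03 0 0.06; 0 0 0.03 0 0.06; 0 0 0.03 0 0.06; 0 0 0.03 0 0.06; 0 0 0.03 0 0.06'; python3 go.py .6155 .2625 .021 92.6
```

```text
time_s: 15.82
tool_pos: [0.6154, 0.2633, 0.0995]
tool_rot: [-179.8, -0.1, 92.4]
force: [-0.6, -0.7, -0.3]
grip_width: 0.0604
grasp_force: 0.0
time_s: 16.32
tool_pos: [0.6175, 0.2608, 0.0723]
tool_rot: [179.9, -0.0, 92.2]
force: [-0.2, -1.2, 0.6]
grip_width: 0.0597
grasp_force: 0.0
[ 0.0018 -0.002   0.0513] -0.39 rows 1.2
[0.6175 0.2608 0.0723] [ 1.7991e+02 -1.0000e-02  9.2210e+01] [-0.2 -1.2  0.6]
```

```bash
python3 steer.py '0.0015 -0.0018 0.02 -0.3 0.06; 0.0015 -0.0018 0.04 -0.3 0.06; 0.0015 -0.0018 0.049 -0.3 0.06; 0.0015 -0.0018 0.05 -0.3 0.06; 0.0015 -0.0018 0.05 -0.3 0.06'; python3 steer.py '0 0 0 0 0; 0 0 0 0 0; 0 0 0 0 0; 0 0 0 0 0; 0 0 0 0 0; 0 0 0 0 0; 0 0 0 0 0; 0 0 0 0 0' 50
```

```text
time_s: 16.73
tool_pos: [0.615, 0.2624, 0.0213]
tool_rot: [-180.0, 0.0, 92.6]
force: [0.3, -0.2, 0.6]
grip_width: 0.0602
grasp_force: 0.0
time_s: 17.4
tool_pos: [0.6152, 0.2625, 0.0213]
tool_rot: [180.0, 0.0, 92.6]
force: [0.8, 0.8, 0.3]
grip_width: 0.0235
grasp_force: 50.0
```

```bash
python3 steer.py '0 0 -0.015 0 0; 0 0 -0.04 0 0; 0 0 -0.07 0 0; 0 0 -0.1 0 0; 0 0 -0.12 0 0; 0 0 -0.12 0 0' 50; python3 go.py .563 -.0323 .14 -2.6
```

```text
time_s: 17.9
tool_pos: [0.6171, 0.2644, 0.1472]
tool_rot: [179.6, -0.2, 92.6]
force: [1.1, -0.3, -2.3]
grip_width: 0.0238
grasp_force: 50.0
[-0.294  -0.0674  0.0058] 95.18 rows 13.3
[0.6171 0.2644 0.1472] [ 1.7955e+02 -1.7000e-01  9.2580e+01] [ 1.1 -0.3 -2.3]
```

```bash
python3 steer.py '-0.016 -0.004 0 5 0; -0.036 -0.008 0 12 0; -0.058 -0.013 0 19 0; -0.08 -0.018 0 26 0; -0.102 -0.023 0 33 0; -0.124 -0.028 0 40 0; -0.146 -0.033 0 47 0; -0.168 -0.038 0 54 0'; python3 go.py .563 -.0323 .14 -2.6
```

```text
time_s: 18.57
tool_pos: [0.5831, 0.0917, 0.14]
tool_rot: [-179.9, 0.1, 38.2]
force: [1.3, -1.8, -2.9]
grip_width: 0.0234
grasp_force: 50.0
[-0.0925  0.085   0.0001] 40.83 rows 5.7
[0.5831 0.0917 0.14  ] [-1.7993e+02  1.2000e-01  3.8230e+01] [ 1.3 -1.8 -2.9]
```

```bash
python3 steer.py '-0.016 0.015 0 7 0; -0.032 0.03 0 14 0; -0.048 0.044 0 21 0; -0.064 0.059 0 28 0; -0.078 0.072 0 35 0; -0.088 0.081 0 39 0; -0.0925 0.085 0 40.8 0; -0.0925 0.085 0 40.8 0';  python3 steer.py '0 0 0 0 0; 0 0 0 0 0; 0 0 0.02 0 0; 0 0 0.035 0 0; 0 0 0.045 0 0; 0 0 0.045 0 0; 0 0 0.045 0 0; 0 0 0.045 0 0'; python3 go.py .563 -.0323 .072 -2.6
python3 - <<'E'
from h import *; from cell import env, camrig
C=[camrig.read_camera(n) for n in("top","side")]
ims=[]
for c,(u,v) in zip(C,((360,175),(320,120))):
    I=cv2.resize(c["color"],None,fx=4,fy=4,interpolation=cv2.INTER_CUBIC)
    for k in(-1,1):  # saddle V centres at axis height and predicted mandrel ends there
        R=Ro.from_euler("z",-2.6,degrees=True).as_matrix()
        q=px(c,np.array([R@[k*.055,0,0],R@[k*.095,0,0]])+[.5633,-.0341,.05])
        for j,p in enumerate(((q+.5)*4-.5).round().astype(int)): cv2.drawMarker(I,tuple(map(int,p)),(0,255,0) if j else (0,0,255),0,8)
    ims.append(I[v*4:(v+110)*4,u*4:(u+100)*4])
cv2.imwrite("pics/m1.png",np.hstack(ims))
E
```

```text
time_s: 19.23
tool_pos: [0.5642, -0.033, 0.1402]
tool_rot: [180.0, 0.1, -2.4]
force: [-0.2, -0.3, -2.9]
grip_width: 0.0234
grasp_force: 50.0
time_s: 19.9
tool_pos: [0.566, -0.0306, 0.097]
tool_rot: [-180.0, -0.1, -2.2]
force: [-0.4, 0.3, -2.8]
grip_width: 0.0237
grasp_force: 50.0
[-0.0029  0.0018  0.025 ] 0.43 rows 0.6
[ 0.566  -0.0306  0.097 ] [-1.7999e+02 -8.0000e-02 -2.1700e+00] [-0.4  0.3 -2.8]
```

View pics/m1.png

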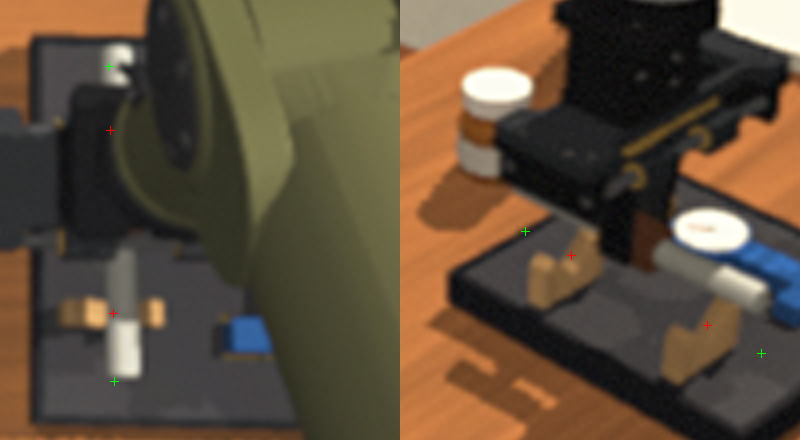

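The mandrel is level above the saddles, with its near end at crop (125,377), and the gauge lies flat. I'll check the mandrel's axial and lateral offset from that end, then lower.

```bash
python3 steer.py '-0.0029 0.0018 0.01 0.4 0; -0.0029 0.0018 0.022 0.4 0; -0.0029 0.0018 0.025 0.4 0; -0.0029 0.0018 0.025 0.4 0; -0.0029 0.0018 0.025 0.4 0; -0.0029 0.0018 0.025 0.4 0'; python3 go.py .563 -.0323 .0593 -2.6
python3 - <<'E'
from h import *; from cell import env, camrig
C=[camrig.read_camera(n) for n in("top","side")]
o=env.get_obs(); z=o["tool_pos"][2]-.0093
# fit both visible ends in the two cameras: steel mask in small windows round the ends, gripper pixels are dark
ws=[]
for i,c in enumerate(C):
    hsv=cv2.cvtColor(c["color"],cv2.COLOR_BGR2HSV).astype(int)
    m=((hsv[...,1]<75)&(hsv[...,2]>85)).astype(float)
    R=Ro.from_euler("z",-2.6,degrees=True).as_matrix()
    w=np.zeros((400,640))
    for k in((-1,1) if i==0 else (-1,)):
        q=px(c,(R@[k*.093,0,0]+[*o["tool_pos"][:2],z])[None])[0].round().astype(int); cv2.circle(w,tuple(map(int,q)),9,1,-1)
    ws.append((m,w))
g=lambda a:cv2.GaussianBlur(a,(0,0),.7)
for idx in([0],[1],[0,1]):
    f=lambda p:sum(((g(render(C[i],"mandrel",[p[0],p[1],-2.6],z))-g(ws[i][0]))**2*ws[i][1]).sum() for i in idx)
    p0=o["tool_pos"][:2]; r=minimize(f,p0,method="Nelder-Mead",options=dict(initial_simplex=p0+np.array([[0,0],[.006,0],[0,.006]])))
    print(idx,r.x.round(4),round(r.fun,1))
E
```

```text
time_s: 20.5
tool_pos: [0.5625, -0.0328, 0.0712]
tool_rot: [-180.0, -0.0, -2.6]
force: [0.3, -0.2, -2.2]
grip_width: 0.0235
grasp_force: 50.0
[ 0.0005 -0.0005  0.0119] -0.02 rows 0.3
[ 0.5625 -0.0328  0.0712] [-1.80e+02 -1.00e-02 -2.62e+00] [ 0.3 -0.2 -2.2]
[0] [ 0.5618 -0.0342] 14.6
[1] [ 0.5638 -0.0351] 0.9
[0, 1] [ 0.5628 -0.0338] 17.4
```

Within about 1 mm of the target. Lower into the Vs.

```bash
python3 steer.py '0.001 0 0.004 0 0; 0.001 0 0.008 0 0; 0.001 0 0.011 0 0; 0.001 0 0.0125 0 0; 0.001 0 0.0125 0 0; 0.001 0 0.0125 0 0'
```

```text
time_s: 21.1
tool_pos: [0.5632, -0.0327, 0.0591]
tool_rot: [180.0, 0.0, -2.6]
force: [-3.6, 0.9, 3.9]
grip_width: 0.0235
grasp_force: 50.0
```

```bash
python3 steer.py '0 0 0 0 0.03; 0 0 0 0 0.04; 0 0 0 0 0.05; 0 0 0 0 0.05; 0 0 0 0 0.05; 0 0 -0.015 0 0.05; 0 0 -0.045 0 0.05; 0 0 -0.08 0 0.05'; python3 steer.py '-0.02 0 -0.03 0 0.05; -0.04 0.035 -0.06 0 0.05; -0.04 0.07 -0.08 0 0.05; -0.04 0.1 -0.1 0 0.05; -0.04 0.14 -0.1 0 0.05; -0.04 0.18 -0.1 0 0.05; -0.04 0.22 -0.1 0 0.05; -0.04 0.26 -0.1 0 0.05'; python3 steer.py '0 0 0 0 0.05; 0 0.03 0 0 0.05; 0 0.06 0 0 0.05; 0 0.06 0 0 0.05; 0 0.06 0 0 0.05; 0 0.06 0 0 0.05'
python3 - <<'E'
from h import *; from cell import env, camrig
C=[camrig.read_camera(n) for n in("top","side")]
print(env.get_obs()["force"])
for i,cams in(("both",C),("top",C[:1]),("side",C[1:])):
    print(i,"gauge",fit(cams,"gauge",[.534,-.1398,-2.6],.006),"mandrel",fit(cams,"mandrel",[.5635,-.034,-2.6],.05))
ims=[]
for c,(u,v) in zip(C,((355,170),(320,130))):
    I=cv2.resize(c["color"],None,fx=4,fy=4,interpolation=cv2.INTER_CUBIC); ims.append(I[v*4:(v+120)*4,u*4:(u+(75 if not ims else 125))*4])
cv2.imwrite("pics/end.png",np.hstack(ims))
E
```

```text
time_s: 21.77
tool_pos: [0.5615, -0.0328, 0.1374]
tool_rot: [-180.0, 0.3, -2.6]
force: [0.8, -0.4, 0.0]
grip_width: 0.0498
grasp_force: 0.0
time_s: 22.43
tool_pos: [0.511, -0.2928, 0.2391]
tool_rot: [179.9, -0.0, -2.6]
force: [0.8, -0.5, -0.3]
grip_width: 0.0501
grasp_force: 0.0
time_s: 22.93
tool_pos: [0.5089, -0.3499, 0.2384]
tool_rot: [-179.9, 0.0, -2.6]
force: [0.3, 1.0, 0.1]
grip_width: 0.0502
grasp_force: 0.0
[ 0.08370778 -0.27331994  0.4220282 ]
both gauge (array([ 0.5362508 , -0.14213638, -2.92297524]), np.float64(0.22600894455110365)) mandrel (array([ 0.56437651, -0.03547469, -1.66803925]), np.float64(1.0258776568706625))
top gauge (array([ 0.53407047, -0.14141688, -2.90848502]), np.float64(0.014479642186427591)) mandrel (array([ 0.56391033, -0.03445021, -2.49080555]), np.float64(0.6053144540553024))
side gauge (array([ 0.54277934, -0.1490046 , -3.27860712]), np.float64(0.14463790622096684)) mandrel (array([ 0.56328344, -0.03688395, -1.04325077]), np.float64(0.41571263554942656))
```

View pics/end.png

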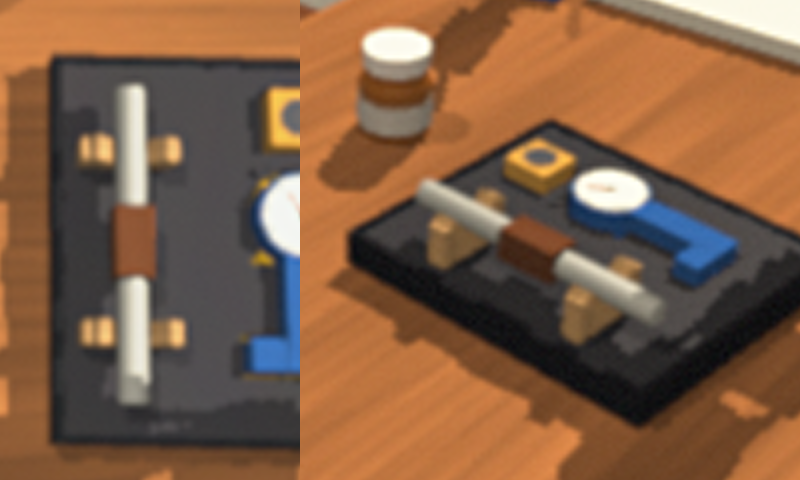

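The mandrel lies in both Vs with its grip between the saddles, and the gauge is flat in its cutout. The brass block hasn't moved and the arm is clear of everything.

```bash
python3 -c "
from cell import env, camrig
print(env.sign_off())"
```

```text
the job is handed in; nothing more can be done
None
```

The job is handed in after about 23 s of robot time: the gauge is pressed home to the cutout floor, its top at the expected 36 mm, and the mandrel rests in both saddles with its grip between them; the arm is clear, and no verdict came back.

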